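# Draw the spirit level out of the half-covered toolbox

### The arm

A 7-joint arm with a two-finger parallel gripper is mounted at the origin on a cart in front of the work surface, level with it; the furniture and walls round the work are solid. World frame = base frame: x ahead of the robot, y to its left, z up, the work surface at z = 0. Lengths are in m, angles in rad, forces in N, time in s.
With the tool pointing down it reaches from about 0.35 to 0.9 m from the base axis. Payload 19.9 kg.
Tool frame: the origin (TCP) lies on the centre line of the jaws, within the pads' length; the fingertips stand r.tcp_to_tips ahead of it and the grasp point (between the pads) lies 6 mm ahead of it (r.tcp_to_tips is the distance from the TCP to the fingertips, in m); z points along the fingers, y is the line along which they close (so a half turn about z gives the same grasp; the last joint's range is limited). The gripper opens to 94 mm and grips with 3 to 60 N. Pads are 16 mm wide; open, the fingers measure 119 mm over their backs; the gripper's body (75 mm by 177 mm) begins 78 mm behind the grasp point.
Start: joints at [-1.274, 0.417, -0.01, 1.614, 0.005, 1.111, -0.053], TCP at [0.208, 0.589, 0.23] pointing down, gripper open.
Joint ranges: [-2.81, 2.81], [-0.39, 2.02], [-1.27, 1.25], [0.06, 2.57], [-1.19, 4.33], [0.19, 2], [-2.82, 2.82]. Speed limits (rad/s): [1.89, 1.89, 2.39, 2.39, 3.01, 3.01, 3.01].

### API

Orientations are given as a unit quaternion [w, x, y, z].
In Python, from bench import r gives the robot as it stands.
- The arm moves only by the tool step_arm, never from a script. Its argument "increments" is a list that holds one entry, the list of rows, each a list of 5 numbers: the opening, from -1 (shut) to 1 (fully open), then the shift along the tool's x, y, z in cm, then the turn about the tool's z in degrees. A call has 1 to 8 rows; each row shifts and turns the commanded pose from where the row before left it, along the tool's axes as they then stand; what a row does not reach is not made up. A row lasts 1/8 s, in which the tool goes at most 62.5 mm and 10.7 degrees, less where a joint would pass 70% of its speed; a pose out of reach is approached as far as the arm can. A call is refused whole if a number of a shift passes 6.25 or a number of a turn 10.7, either way. A call with a gripper value outside its range is refused whole. The fingers move at their own pace and stop on an object; "squeeze" is the grip in N (left out, the last holds). Time passes only in rows, so rows that do not move let the fingers close. It gives the time, the measured TCP pose, the force, the opening and the grip force at its end, in the units of the state.
- r.get_state(): the state, without advancing time (a new reading comes with each control period).
- r.camera(name): name is "scene" or "top" or "wrist"; returns a dict with "color" (400x640x3 uint8, blue, green, red), "depth" (400x640 float32, m along the optical axis (not along the pixel's ray), 0 where there is no reading), "fx", "fy", "cx", "cy" (pixels), "rvec" (rotation vector, rad) and "tvec" (3), from world to camera coordinates, as OpenCV has them; the wrist camera has in their place "hand_eye" (4x4, takes a point from camera to tool coordinates, whose origin is the TCP and whose axes are the flange's). Camera axes: x right, y down, z forward; pixel columns grow to the right and rows downward; lengths in m; the calibration is good to about 2 mm. A picture is of the moment at which its call begins: read the wrist's pose just before it.
- r.sign_off(): hands the job in; it is judged then, once.
The state is a dict: "time_s": time; "qpos": joint angles; "dq": joint speeds; "joint_torque": joint torques, N m; "position": TCP position; "ee_rot": TCP orientation; "force": force on the tool from outside, world axes, zero at the start; "ft_torque": the same for the moment, N m; "grip_width": finger opening in m; "finger_force": force on a finger pad.
Only numpy, scipy, OpenCV 4.12 (cv2) and the standard library are available. Lean on these libraries where they do the work, as an engineer would, in place of code of your own. Each camera call takes 0.05 s, during which the arm holds its last target. There are 200 camera calls.

### The job

Swing the black carry handle of the blue toolbox away from the mouth and over the grey cover until it is fully home on its stop. Then take the yellow spirit level out of the box: it is longer than the mouth, so tip its free left end up and draw it out diagonally from under the cover without forcing it. Finish while still holding it, still and about level, well clear above the mouth of the box, and leave the glue bottle, tape measure, masking tape and bit box where they stand.

Things in the scene. Friction and masses are not known exactly. Their poses are not given: they have to be found in the camera images.
- toolbox: Blue steel toolbox, fixed. Outside 128 (x) x 338 (y) x 102 mm; origin at the centre of its underside; y = long axis, +y to the robot's left at yaw 0. Inside x -60..60, y -165..165 mm, floor at z = 6. Side walls and right (-y) end wall rise to z = 102 mm, the left (+y) end wall only to 72 (rolled edge 74). The right end is roofed by a fixed grey cover (see point mouth).
- mouth (a point): Centre of the toolbox mouth's rim, at (0, 50, 102) mm in the toolbox frame, same axes. The mouth spans y = -65..165 mm of the toolbox frame, 230 x 120 mm; the fixed flat grey cover closes y = -169..-65 mm, underside at z = 98, top at z = 102 mm.
- handle (a joint): Bail carry handle, hinge axis = toolbox x axis through point handle_hinge. Rad; starts 0.2 to 0.7, leaning over the mouth; grows as it swings up and over to the right; end stop (home, 20 deg above the cover) 2.356. Grip centre in the toolbox frame: y = -60 + 95 cos(v + 0.436), z = 88 + 95 sin(v + 0.436) mm. Stiff hinge (0.2 N m, about 2 N at the grip): stays where left.
- handle_hinge (a point): Point on the handle's hinge axis in the middle of the box, (0, -60, 88) mm in the toolbox frame.
- handle_grip (a point): Centre of the round black handle grip, 14 mm thick, 90 mm long along the toolbox's x axis, joined to the hinge by two thin steel arms outside the long walls. Can be pinched from above across the bar, which turns between the fingers.
- level: Yellow spirit level on its long edge on the box floor, 0.25-0.45 kg. Origin: middle of its underside; y along its 300 mm length (+y = left, free end; -y end is under the cover), z up, 58 mm tall. Body x = -8..12 mm; a vial bulges to x = -13 at z 42..50, y -23..23 mm: grip elsewhere, e.g. y = +40. Starts within 18 mm of the box middle across, 10 along, turned up to 0.03 rad.
- level_left (a point): Left (+y) end of the level's underside, (2, 150, 0) mm in the level's frame.
- level_right (a point): Right (-y) end of the level's underside, (2, -150, 0) mm in the level's frame.
- glue_bottle: Bystander: white glue bottle with blue lower half and orange nozzle, 61 mm across, 200 mm tall. Origin at the centre of its underside.
- tape_measure: Bystander: yellow and black tape measure standing upright, 38x80x64 mm. Origin at the centre of its underside.
- masking_tape: Bystander: roll of cream masking tape lying flat, 96 mm across, 25 mm tall. Origin at the centre of its underside.
- bit_box: Bystander: small grey bit box with red lid, 62x88x33 mm. Origin at the centre of its underside.

How it is judged:
By the outcome, as a careful person would: the job done as asked, in the order asked, and still so for the second after the job is handed in, while the arm keeps its last pose, push and grip.
It also fails if it takes over 56 s, if anything falls off the work surface, if the arm or the gripper's body presses on something with over 40 N, if the wrist force passes 120 N, or if a joint passes its speed limit or range.

## Working session

There is one attempt and no reset: what is moved stays moved. The work goes in short steps, Python scripts to look and compute and a tool call to move; the robot and the scene stay as the last step left them, time stands still between calls to the robot, and variables do not carry over. Pictures are saved under pics/ and viewed, at most 10 in all, crops included, and the job is handed in when it is done.

Besides the shell and the picture viewer there is one more tool, called after "Emit:" in YAML: its name, and indented under it one key for each argument. step_arm: Moves the arm, as the interface text tells. Its arguments: {"type":"object","properties":{"increments":{"type":"array"},"squeeze":{"type":"number"}},"required":["increments"]}

```bash
mkdir -p pics; ls; python3 - <<'E'
from bench import r
import cv2,numpy as np,pickle
s=r.get_state();print(s['position'],s['ee_rot'],s['grip_width'],r.tcp_to_tips,s['time_s'])
d={n:r.camera(n) for n in("scene","top")}
pickle.dump(d,open('d0.pkl','wb'))
for n in d:
  cv2.imwrite(f'pics/{n}0.png',d[n]['color']);print(n,d[n]['rvec'],d[n]['tvec'],d[n]['fx'],d[n]['cx'],d[n]['cy'])
E
```

```text
pics
[0.20765978 0.58914806 0.22986082] [-3.51350596e-05  1.68567290e-01  9.85689981e-01 -5.73336361e-04] 0.09397497611050312 0.025 0.0
scene [ 1.99577022 -1.11204385  0.57082353] [-0.29776518  0.38220767  1.14724813] 504.6353372162057 310.1099500446188 198.27993445715262
top [ 2.19725544 -2.14169805  0.12967819] [-0.03987206  0.57322013  1.33769613] 446.193124374805 315.64943367743706 194.9246835682979
```

View pics/top0.png

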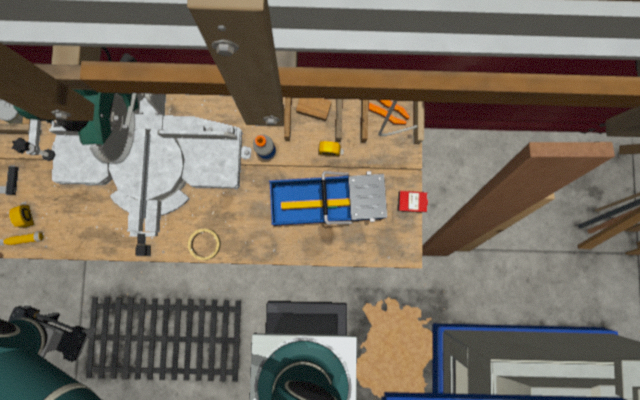

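View pics/scene0.png

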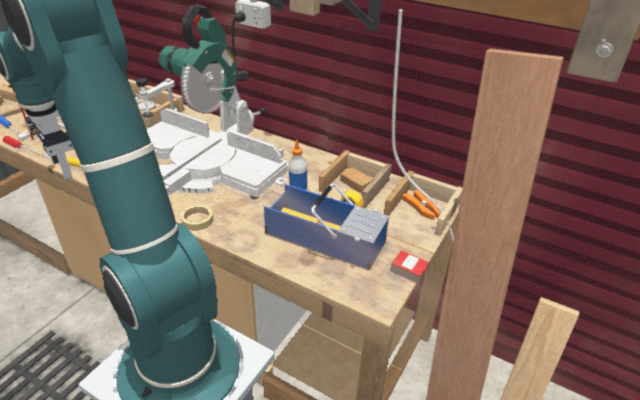

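The top view shows the blue mouth at cols 270–350, the cover at cols 348–386, the black grip at col 324 (rows 177–222), and the level at cols 281–351, row 204. The scene view shows the handle leaning over the mouth, with the bystanders clear of it.

```bash
cat > h.py <<'E'
import numpy as np,cv2
from scipy.spatial.transform import Rotation as Ro
def cast(c,uv,z):
    R=Ro.from_rotvec(np.ravel(c['rvec'])).as_matrix();t=np.ravel(c['tvec']);o=-R.T@t
    uv=np.atleast_2d(uv).astype(float)
    d=np.c_[(uv[:,0]-c['cx'])/c['fx'],(uv[:,1]-c['cy'])/c['fy'],np.ones(len(uv))]@R
    return o+d*((z-o[2])/d[:,2])[:,None]
def cloud(c,m):
    R=Ro.from_rotvec(np.ravel(c['rvec'])).as_matrix();t=np.ravel(c['tvec'])
    v,u=np.nonzero(m&(c['depth']>0));Z=c['depth'][v,u]
    return (np.c_[(u-c['cx'])*Z/c['fx'],(v-c['cy'])*Z/c['fy'],Z]-t)@R
E
python3 - <<'E'
import pickle,cv2,numpy as np
from h import *
d=pickle.load(open('d0.pkl','rb'));c=d['top']
hsv=cv2.cvtColor(c['color'],cv2.COLOR_BGR2HSV);H,S,V=cv2.split(hsv)
roi=np.zeros(H.shape,bool);roi[165:235,262:392]=1
blue=(H>100)&(H<130)&(S>120)&roi; yel=(H>18)&(H<32)&(S>150)&(V>120)&roi
grey=(S<60)&(V>110)&roi; blk=(V<50)&(S<140)&roi
for n,m in(('blue',blue),('yel',yel),('grey',grey),('blk',blk)):
    P=cloud(c,m);print(n,m.sum(),'z pct',np.percentile(P[:,2],[2,25,50,75,98]).round(3))
P=cloud(c,roi&(blue|grey));top=P[(P[:,2]>.095)&(P[:,2]<.106)]
rt=cv2.minAreaRect((top[:,:2]*1000).astype(np.float32));print('rim',rt)
m=(blue|grey);m2=cv2.morphologyEx(m.astype(np.uint8),cv2.MORPH_CLOSE,np.ones((9,9)))
G=cloud(c,grey);G=G[(G[:,2]>.095)&(G[:,2]<.106)];print('cover',cv2.minAreaRect((G[:,:2]*1000).astype(np.float32)))
Y=cloud(c,yel);Y=Y[abs(Y[:,2]-.064)<.008];print('yel',cv2.minAreaRect((Y[:,:2]*1000).astype(np.float32)),np.median(Y,0))
B=cloud(c,blk);B=B[B[:,2]>.11];print('bar',B[:,:].min(0),B.max(0),np.median(B,0),len(B))
big=cv2.resize(c['color'][160:240,255:400],None,fx=5,fy=5,interpolation=cv2.INTER_CUBIC);cv2.imwrite('pics/crop0.png',big)
E
```

```text
blue 2667 z pct [-0.     0.004  0.006  0.014  0.105]
yel 407 z pct [0.036 0.06  0.062 0.064 0.068]
grey 1962 z pct [-0.001  0.099  0.101  0.104  0.15 ]
blk 104 z pct [0.028 0.154 0.156 0.158 0.161]
rim ((557.8865966796875, -59.81182861328125), (149.87709045410156, 335.79473876953125), 4.583370685577393)
cover ((557.8865966796875, -59.81182861328125), (149.87709045410156, 335.79473876953125), 4.583370685577393)
yel ((546.1014404296875, -23.772262573242188), (17.590320587158203, 204.5328826904297), 4.478734493255615) [ 0.54530716 -0.01480503  0.06277087]
bar [ 0.5103829  -0.05417593  0.15060396] [ 0.6027436  -0.03804788  0.16216187] [ 0.5606757  -0.04721146  0.15617328] 100
```

View pics/crop0.png

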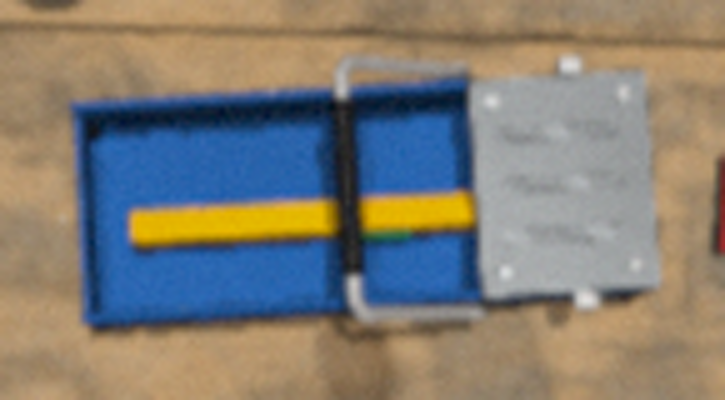

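The crop (×5, offset 255,160) shows the cover corners at (468,80), (643,72), (658,288), (482,298), the left wall corners at (75,103), (88,325), and the level's left end at (130,209)–(130,247). The grip bar spans (344,100)–(352,272).

```bash
python3 - <<'E'
import pickle
from h import *
from bench import r
d=pickle.load(open('d0.pkl','rb'));c=d['top']
f=lambda L:np.array(L)/5-0.4+np.array([255,160])
C=cast(c,f([(468,80),(643,72),(658,288),(482,298)]),.102)[:,:2]
L=cast(c,f([(75,103),(88,325)]),.074)[:,:2]
Q=np.r_[C,L]; M=np.array([[.064,-.065],[.064,-.169],[-.064,-.169],[-.064,-.065],[.064,.169],[-.064,.169]])
qc,mc=Q.mean(0),M.mean(0);U,S,Vt=np.linalg.svd((M-mc).T@(Q-qc));R=(U@Vt).T;t=qc-R@mc
print('yaw',np.arctan2(R[1,0],R[0,0]),'t',t,'res mm',((Q-(M@R.T+t))*1000).round(1).tolist())
toB=lambda p:(np.asarray(p)-t)@R
b=cast(c,f([(344,100),(352,272)]),.16);print('bar box mm',(toB(b[:,:2])*1e3).round(1))
print('bar depth median box',toB([.5607,-.0472])*1e3)
e=cast(c,f([(130,209),(130,247)]),.064);print('lev left end',(toB(e[:,:2])*1e3).round(1))
e=cast(c,f([(470,192),(470,226)]),.064);print('lev near cover',(toB(e[:,:2])*1e3).round(1))
hsv=cv2.cvtColor(c['color'],cv2.COLOR_BGR2HSV)
for v in np.arange(.2,.71,.1): print(round(v,2),-60+95*np.cos(v+.436),88+95*np.sin(v+.436))
np.savez('box.npz',R=R,t=t)
E
```

```text
yaw 0.07887558052974684 t [ 0.55692577 -0.05909545] res mm [[-0.2, 0.5], [-0.9, 1.6], [0.3, 1.9], [0.1, 0.3], [2.5, -0.9], [-1.8, -3.3]]
bar box mm [[ 47.6  10.7]
 [-48.6  11.7]]
bar depth median box [ 4.69978098 11.5610824 ]
lev left end [[  2.3 138.7]
 [-20.5 139.7]]
lev near cover [[  1.8 -65.1]
 [-18.6 -63.8]]
0.2 16.425421069604738 144.42831748629067
0.3 10.410180567095367 151.7762218425412
0.4 3.691424814870821 158.48689527175713
0.5 -3.6637146005179986 164.49328694328744
0.6 -11.581747557318359 169.73538297699935
0.7 -19.98355968757967 174.16080608213053
```

Emit:
step_arm:
  increments:
    - [[1,0,0,0,-8],[1,0,0,0,-8],[1,0,0,0,-8],[1,-1,-2.2,0,0],[1,-2,-4.4,0,0],[1,-2,-4.4,0,0],[1,-2,-4.4,0,0],[1,-2,-4.4,0,0]]

```text
time_s: 1.1
position: [0.3138, 0.3977, 0.2303]
ee_rot: [-0.0, -0.04, 0.999, -0.0]
force: [0.4, 0.4, -0.5]
grip_width: 0.0941
finger_force: 0.0
```

Emit:
step_arm:
  increments:
    - [[1,-2,-4.4,0,0],[1,-2,-4.4,0,0],[1,-2,-4.4,0,0],[1,-2,-4.4,0,0],[1,-2,-4.4,0,0],[1,-2,-4.4,0,0],[1,-2,-4.4,0,0],[1,0,0,0,0]]

```text
time_s: 2.1
position: [0.4785, 0.1003, 0.2303]
ee_rot: [-0.0, -0.038, 0.999, -0.001]
force: [0.3, 0.5, -0.1]
grip_width: 0.0941
finger_force: 0.0
```

```bash
cat >> h.py <<'E'
_b=np.load('box.npz');BR,bt=_b['R'],_b['t']
def rep(r):
    s=r.get_state();p=s['position'];w,x,y,z=s['ee_rot'];M=Ro.from_quat([x,y,z,w]).as_matrix()
    xy=(p[:2]-bt)@BR;ty=BR.T@M[:2,1]
    print('t',round(s['time_s'],2),'TCP box mm',(xy*1e3).round(1),'z',round(p[2]*1e3,1),'tool y in box deg',np.degrees(np.arctan2(ty[1],ty[0])).round(2),'F',np.round(s['force'],1),'w',round(s['grip_width']*1e3,1),'ff',np.round(s['finger_force'],1),'q',np.round(s['qpos'],2))
E
python3 -c "
from bench import r
from h import *;rep(r)"
```

```text
t 2.1 TCP box mm [-65.7 165.1] z 230.3 tool y in box deg 89.78 F [ 0.3  0.5 -0.1] w 94.1 ff 0.0 q [-0.5   0.17  0.25  1.95 -0.05  1.02  1.42]
```

Emit:
step_arm:
  increments:
    - [[0,-1.6,-3.9,0,0],[0,-1.7,-3.9,0,0],[0,-1.7,-3.9,0,0],[0,-1.6,-3.7,0,0],[0,0,0,2.2,0],[0,0,0,2.2,0],[0,0,0,2.2,0],[0,0,0,0,0]]

```text
time_s: 3.1
position: [0.5546, -0.044, 0.1632]
ee_rot: [-0.001, -0.04, 0.999, 0.0]
force: [0.2, -1.1, 0.5]
grip_width: 0.047
finger_force: 0.0
```

Emit:
step_arm:
  increments:
    - [[-0.4,0,0,0,0],[-0.85,0,0,0,0],[-1,0,0,0,0],[-1,0,0,0,0]]
  squeeze: 15

```text
time_s: 3.6
position: [0.5554, -0.0461, 0.1645]
ee_rot: [0.0, -0.04, 0.999, -0.001]
force: [1.7, -5.9, -5.2]
grip_width: 0.0133
finger_force: 15.0
```

```bash
python3 -c "
from bench import r
from h import *;rep(r)
c=r.camera('scene');cv2.imwrite('pics/s1.png',cv2.resize(c['color'][130:290,230:430],None,fx=3.5,fy=3.5))"
```

```text
t 3.6 TCP box mm [-0.5 13.1] z 164.5 tool y in box deg 90.01 F [ 1.7 -5.9 -5.2] w 13.3 ff 15.0 q [-0.24  0.39  0.33  1.86 -0.15  0.92  1.81]
```

View pics/s1.png

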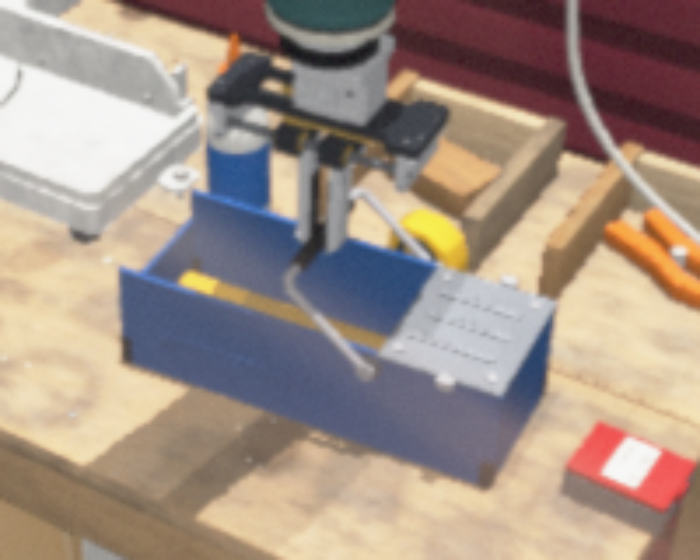

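The fingers hold the bar (crop near (320,245)), so I'll swing it along the arc.

Emit:
step_arm:
  increments:
    - [[-1,0,-0.86,-0.9,0],[-1,0,-0.97,-0.78,0],[-1,0,-1.06,-0.65,0],[-1,0,-1.14,-0.5,0],[-1,0,-1.19,-0.35,0],[-1,0,-1.23,-0.19,0],[-1,0,-1.24,-0.03,0],[-1,0,-1.24,0.13,0]]
  squeeze: 25

```text
time_s: 4.65
position: [0.5631, -0.1339, 0.1981]
ee_rot: [0.001, -0.04, 0.999, 0.0]
force: [-0.8, 4.9, 1.9]
grip_width: 0.0133
finger_force: 25.0
```

```bash
python3 -c "
from bench import r
from h import *;rep(r)"
```

```text
t 4.65 TCP box mm [  0.2 -75. ] z 198.1 tool y in box deg 90.09 F [-0.8  4.9  1.9] w 13.3 ff 25.0 q [-0.11  0.38  0.37  1.78 -0.16  1.01  1.97]
```

Emit:
step_arm:
  increments:
    - [[-1,0,-1.21,0.29,0],[-1,0,-1.16,0.45,0],[-1,0,-1.09,0.6,0],[-1,0,-1.0,0.73,0],[-1,0,-0.9,0.86,0],[-1,0,-0.78,0.97,0],[-1,0,-0.65,1.06,0],[-1,0,-0.5,1.1,0]]

```text
time_s: 5.65
position: [0.5684, -0.2068, 0.1357]
ee_rot: [-0.0, -0.04, 0.999, -0.0]
force: [-1.9, 3.3, 2.9]
grip_width: 0.0134
finger_force: 25.0
```

Emit:
step_arm:
  increments:
    - [[-1,0,-0.1,0.2,0],[-1,0,-0.1,0.2,0],[-1,0,0,0,0]]

```text
time_s: 6.02
position: [0.5685, -0.2077, 0.1331]
ee_rot: [-0.0, -0.04, 0.999, 0.001]
force: [-6.8, 7.7, 10.2]
grip_width: 0.0132
finger_force: 25.0
```

```bash
python3 -c "
from bench import r
from h import *;rep(r)"
```

```text
t 6.03 TCP box mm [  -0.2 -149. ] z 133.1 tool y in box deg 90.1 F [-6.8  7.7 10.2] w 13.2 ff 25.0 q [ 0.03  0.51  0.36  1.76 -0.22  0.91  2.13]
```

Emit:
step_arm:
  increments:
    - [[0,0,0,0,0],[0,0,0,0,0],[0,0,0,0,0],[0,0,0,-2,0],[0,0,0,-4,0],[0,0,0,-4,0],[0,0,4,0,0],[0,0,4.5,0,0]]

```text
time_s: 7.02
position: [0.562, -0.1234, 0.2345]
ee_rot: [0.001, -0.039, 0.999, -0.0]
force: [0.5, 1.2, -1.4]
grip_width: 0.047
finger_force: 0.0
```

Emit:
step_arm:
  increments:
    - [[0,0,4.5,0,0],[0,0,4.5,0,0],[0,0,0,0,9],[0,0,0,0,9],[0,0,0,0,9],[0,0,0,0,9],[0,0,0,0,9],[0,0,0,0,9]]

```text
time_s: 8.02
position: [0.5549, -0.0341, 0.234]
ee_rot: [0.001, 0.42, 0.907, 0.0]
force: [-0.3, -0.6, 0.2]
grip_width: 0.0466
finger_force: 0.0
```

Emit:
step_arm:
  increments:
    - [[0,0,0,0,9],[0,0,0,0,9],[0,0,0,0,9],[0,0,0,0,9],[0,0,0,0,0]]

```text
time_s: 8.65
position: [0.5549, -0.0339, 0.2337]
ee_rot: [0.0, 0.678, 0.735, 0.0]
force: [-0.1, -0.2, -0.3]
grip_width: 0.0472
finger_force: 0.0
```

```bash
python3 - <<'E'
from bench import r
from h import *;rep(r)
import pickle
c=r.camera('top');w=r.camera('wrist');s=r.get_state();pickle.dump((c,w,s),open('d1.pkl','wb'))
a=cv2.resize(c['color'][155:240,255:400],None,fx=4,fy=4);b=cv2.resize(w['color'],(384,240))
o=np.zeros((590,580,3),np.uint8);o[:340,:580]=a;o[345:585,:384]=b;cv2.imwrite('pics/m1.png',o)
E
```

```text
t 8.65 TCP box mm [-0.  25.2] z 233.7 tool y in box deg 0.12 F [-0.1 -0.2 -0.3] w 47.2 ff 0.0 q [-0.5   0.33  0.62  1.8  -0.22  1.07  0.28]
```

View pics/m1.png

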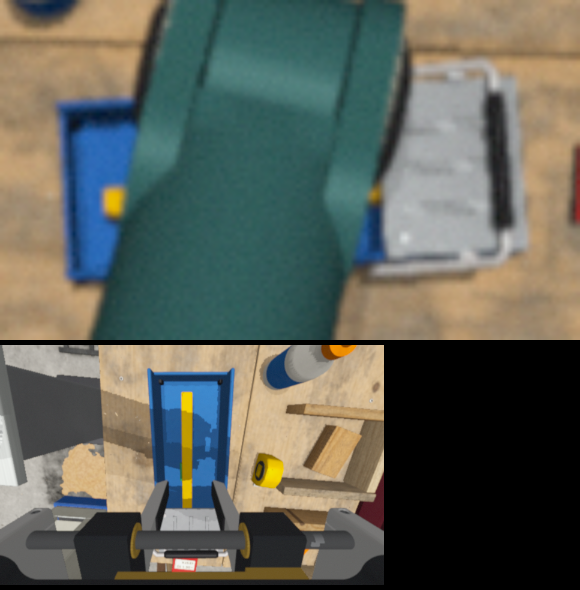

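The handle lies over the cover (bar at montage (498,160)). The wrist view shows the level's left part unobstructed.

```bash
python3 - <<'E'
from h import *
import pickle
c,w,s=pickle.load(open('d1.pkl','rb'))
m=np.zeros((400,640),bool);u0=255+490//4;m[180:212,u0-4:u0+10]=1
m&=c['color'].max(2)<60
P=cloud(c,m);P=P[P[:,2]>.105];print('bar box',np.median((P[:,:2]-bt)@BR,0)*1e3,'ztop',np.percentile(P[:,2],[10,50,90]),len(P))
hsv=cv2.cvtColor(w['color'],cv2.COLOR_BGR2HSV);H,S,V=cv2.split(hsv)
y=(H>18)&(H<32)&(S>150)&(V>100)&(w['depth']>0);y[:,:280]=0;y[:,340:]=0;y[272:]=0
v,u=np.nonzero(y);Z=w['depth'][v,u]
pc=np.c_[(u-w['cx'])*Z/w['fx'],(v-w['cy'])*Z/w['fy'],Z]
he=np.array(w['hand_eye']);pt=pc@he[:3,:3].T+he[:3,3]
q=s['ee_rot'];Q=pt@Ro.from_quat([q[1],q[2],q[3],q[0]]).as_matrix().T+s['position']
B=np.c_[(Q[:,:2]-bt)@BR,Q[:,2]]*1e3
print('z',np.percentile(B[:,2],[5,50,95]))
T=B[abs(B[:,2]-np.median(B[:,2]))<4]
for a in(120,80,40,0,-40):
    k=T[abs(T[:,1]-a)<8]
    if len(k):print(a,np.percentile(k[:,0],[2,50,98]).round(1))
print('yrange',np.percentile(T[:,1],[.3,99.7]))
E
```

```text
bar box [  -0.39375011 -147.1028709 ] ztop [0.12247582 0.12561472 0.12871397] 117
z [60.9855507  62.24717619 63.45988276]
120 [-14.7  -6.3   2.7]
80 [-15.1  -6.3   2.4]
40 [-15.4  -6.3   2.7]
0 [-15.8  -6.4   3. ]
-40 [-14.9  -6.4   3.3]
yrange [-85.17600741 137.98051317]
```

Emit:
step_arm:
  increments:
    - [[0,0.9,-0.7,2,0],[0,0,0,4,0],[0,0,0,4,0],[0,0,0,4,0],[0,0,0,2.5,0],[0,0,0,1.2,0],[0,0,0,0.5,0],[0,0,0,0,0]]

```text
time_s: 9.75
position: [0.5474, -0.0256, 0.0512]
ee_rot: [0.0, 0.678, 0.735, 0.0]
force: [-0.4, -0.5, 0.6]
grip_width: 0.0465
finger_force: 0.0
```

Emit:
step_arm:
  increments:
    - [[-0.4,0,0,0,0],[-0.6,0,0,0,0],[-0.8,0,0,0,0],[-1,0,0,0,0],[-1,0,0,0,0]]
  squeeze: 10

```text
time_s: 10.38
position: [0.5474, -0.0255, 0.0509]
ee_rot: [0.0, 0.678, 0.735, 0.0]
force: [-0.8, 0.8, 6.7]
grip_width: 0.0199
finger_force: 10.0
```

```bash
cat >> h.py <<'E'
def tilt(r):
    rep(r);s=r.get_state();w=r.camera('wrist')
    H,S,V=cv2.split(cv2.cvtColor(w['color'],cv2.COLOR_BGR2HSV))
    y=((H>18)&(H<32)&(S>150)&(V>80)&(w['depth']>0)&(w['depth']<.6));y[300:]=0;y[:,270:370]&=True;y[:,:270]=0;y[:,370:]=0
    v,u=np.nonzero(y);Z=w['depth'][v,u]
    pc=np.c_[(u-w['cx'])*Z/w['fx'],(v-w['cy'])*Z/w['fy'],Z];he=np.array(w['hand_eye']);pt=pc@he[:3,:3].T+he[:3,3]
    q=s['ee_rot'];Q=pt@Ro.from_quat([q[1],q[2],q[3],q[0]]).as_matrix().T+s['position']
    B=np.c_[(Q[:,:2]-bt)@BR,Q[:,2]]*1e3
    # upper face: top points in y bins, robust line
    X=[];Zt=[]
    for a in np.arange(-160,320,5):
        k=B[abs(B[:,1]-a)<2.5]
        if len(k)>8: X.append(a);Zt.append(np.percentile(k[:,2],70))
    X,Zt=np.array(X),np.array(Zt)
    p=np.polyfit(X,Zt,1)
    for _ in range(3):
        e=abs(Zt-np.polyval(p,X));g=e<max(3,2*np.median(e));p=np.polyfit(X[g],Zt[g],1)
    t=np.arctan(p[0]);ye=np.percentile(B[:,1],99.7);ze=np.polyval(p,ye)
    d=np.array([np.cos(t),np.sin(t)]);n=np.array([-d[1],d[0]]);tl=np.array([ye,ze])
    print('tilt rad',t.round(3),'n',g.sum(),'yspan',X[g].min(),X[g].max(),'TL',tl.round(1),'BL',(tl-58*n).round(1),'TR',(tl-300*d).round(1),'BR',(tl-300*d-58*n).round(1),'cover corner perp below? ',((np.array([-65,98])-tl)@n).round(1),'wall perp',((tl-58*n-np.array([169,74]))@n).round(1),'x',np.median(B[:,0]).round(1))
    return w
E
python3 -c "
from bench import r
from h import *;tilt(r)"
```

```text
t 10.38 TCP box mm [-6.9 34.2] z 50.9 tool y in box deg 0.08 F [-0.8  0.8  6.7] w 19.9 ff 10.0 q [-0.4   0.57  0.49  1.95 -0.4   0.71  0.42]
tilt rad 0.0 n 26 yspan 15 140 TL [138.6  62.9] BL [138.6   4.9] TR [-161.4   62.9] BR [-161.4    4.9] cover corner perp below?  35.1 wall perp -69.1 x -7.3
```

Emit:
step_arm:
  increments:
    - [[-1,0,0,-0.5,0],[-1,0,0,-0.5,0],[-1,0,0,-0.5,0],[-1,0,0,-0.5,0],[-1,0,0,0,0]]
  squeeze: 10

```text
time_s: 11.05
position: [0.5472, -0.0255, 0.071]
ee_rot: [0.0, 0.678, 0.735, 0.0]
force: [-0.2, 0.3, -2.4]
grip_width: 0.0201
finger_force: 10.0
```

```bash
python3 -c "
from bench import r
from h import *;tilt(r)"
```

```text
t 11.05 TCP box mm [-7.  34.3] z 71.0 tool y in box deg 0.08 F [-0.2  0.3 -2.4] w 20.1 ff 10.0 q [-0.42  0.54  0.51  1.94 -0.38  0.75  0.4 ]
tilt rad 0.103 n 26 yspan 10 135 TL [136.9  93. ] BL [142.9  35.3] TR [-161.5   62.1] BR [-155.5    4.4] cover corner perp below?  25.8 wall perp -35.8 x -7.5
```

Emit:
step_arm:
  increments:
    - [[-1,0,0,-0.5,0],[-1,0,0,-0.5,0],[-1,0,0,-0.5,0],[-1,0,0,-0.5,0],[-1,0,0,-0.5,0],[-1,0,0,0,0]]

```text
time_s: 11.85
position: [0.5472, -0.0255, 0.096]
ee_rot: [0.0, 0.678, 0.735, 0.0]
force: [0.4, 1.5, -1.7]
grip_width: 0.0198
finger_force: 10.0
```

```bash
python3 -c "
from bench import r
from h import *;tilt(r)"
```

```text
t 11.85 TCP box mm [-7.  34.2] z 96.0 tool y in box deg 0.07 F [ 0.4  1.5 -1.7] w 19.8 ff 10.0 q [-0.43  0.5   0.54  1.93 -0.35  0.8   0.38]
tilt rad 0.233 n 26 yspan 10 135 TL [141.3 132.4] BL [154.7  75.9] TR [-150.6   63.2] BR [-137.2    6.8] cover corner perp below?  14.1 wall perp 5.2 x -7.4
```

Emit:
step_arm:
  increments:
    - [[-1,0,0,-0.5,0],[-1,0,0,0,0]]

```text
time_s: 12.15
position: [0.5472, -0.0256, 0.1009]
ee_rot: [0.0, 0.678, 0.735, 0.0]
force: [-0.4, 1.4, -2.6]
grip_width: 0.0195
finger_force: 10.0
```

Emit:
step_arm:
  increments:
    - [[-1,0,0,0,0],[-1,0,0,0,0],[-1,0,0,-0.1,0]]
  squeeze: 55

```text
time_s: 12.52
position: [0.5469, -0.0257, 0.1015]
ee_rot: [-0.0, 0.678, 0.735, -0.0]
force: [-0.0, 0.4, -4.9]
grip_width: 0.0198
finger_force: 55.0
```

Emit:
step_arm:
  increments:
    - [[-1,0.5,0,-0.13,0],[-1,0.97,0,-0.26,0],[-1,0.97,0,-0.26,0],[-1,0.97,0,-0.26,0],[-1,0.5,0,-0.13,0],[-1,0,0,0,0]]

```text
time_s: 13.28
position: [0.5439, 0.0138, 0.1121]
ee_rot: [0.0, 0.678, 0.735, 0.0]
force: [-0.3, -0.7, -4.5]
grip_width: 0.0198
finger_force: 55.0
```

```bash
python3 -c "
from bench import r
from h import *;tilt(r)"
```

```text
t 13.28 TCP box mm [-7.3 73.7] z 112.1 tool y in box deg 0.11 F [-0.3 -0.7 -4.5] w 19.8 ff 55.0 q [-0.52  0.47  0.55  1.93 -0.33  0.82  0.29]
tilt rad 0.262 n 26 yspan 45 170 TL [183.  152.3] BL [198.   96.2] TR [-106.8   74.6] BR [-91.8  18.6] cover corner perp below?  11.8 wall perp 14.0 x -7.7
```

Emit:
step_arm:
  increments:
    - [[-1,0.5,0,-0.13,0],[-1,0.97,0,-0.26,0],[-1,0.97,0,-0.26,0],[-1,0.97,0,-0.26,0],[-1,0.97,0,-0.26,0],[-1,0.97,0,-0.26,0],[-1,0.97,0,-0.26,0],[-1,0.5,0,-0.13,0]]

```text
time_s: 14.32
position: [0.5384, 0.0822, 0.1303]
ee_rot: [0.0, 0.678, 0.735, 0.0]
force: [0.2, 0.7, -4.5]
grip_width: 0.02
finger_force: 55.0
```

```bash
python3 -c "
from bench import r
from h import *;tilt(r)"
```

```text
t 14.32 TCP box mm [ -7.3 142.3] z 130.3 tool y in box deg 0.1 F [ 0.2  0.7 -4.5] w 20.0 ff 55.0 q [-0.65  0.45  0.55  1.92 -0.3   0.86  0.14]
tilt rad 0.261 n 26 yspan 115 240 TL [251.3 170.4] BL [266.3 114.4] TR [-38.5  92.9] BR [-23.5  36.8] cover corner perp below?  11.8 wall perp 13.9 x -7.8
```

Emit:
step_arm:
  increments:
    - [[-1,0,0,-1,0],[-1,0,0,-2,0],[-1,0,0,-2,0],[-1,0,0,-2,0],[-1,0,0,-1,0],[-1,-1,0,0,0],[-1,-2,0,0,0],[-1,-2,0,0,0]]

```text
time_s: 15.38
position: [0.542, 0.0301, 0.2094]
ee_rot: [-0.0, 0.678, 0.735, -0.001]
force: [-0.3, -0.0, -4.3]
grip_width: 0.0196
finger_force: 55.0
```

Emit:
step_arm:
  increments:
    - [[-1,-1.5,0,0,0],[-1,0,0,0.4,0],[-1,0,0,0.4,0],[-1,0,0,0.3,0],[-1,0,0,0,0]]

```text
time_s: 16.0
position: [0.5435, 0.017, 0.1989]
ee_rot: [-0.0, 0.678, 0.735, -0.0]
force: [0.0, -0.3, -5.4]
grip_width: 0.02
finger_force: 55.0
```

```bash
python3 -c "
from bench import r
from h import *;tilt(r)
c=r.camera('scene');cv2.imwrite('pics/s2.png',cv2.resize(c['color'][110:290,210:430],None,fx=3,fy=3))"
```

```text
t 16.0 TCP box mm [-7.4 77. ] z 198.9 tool y in box deg 0.11 F [ 0.  -0.3 -5.4] w 20.0 ff 55.0 q [-0.59  0.35  0.62  1.87 -0.24  1.    0.21]
tilt rad 0.261 n 26 yspan 50 175 TL [186.5 239.1] BL [201.5 183. ] TR [-103.3  161.6] BR [-88.3 105.5] cover corner perp below?  -71.3 wall perp 96.9 x -7.8
```

View pics/s2.png

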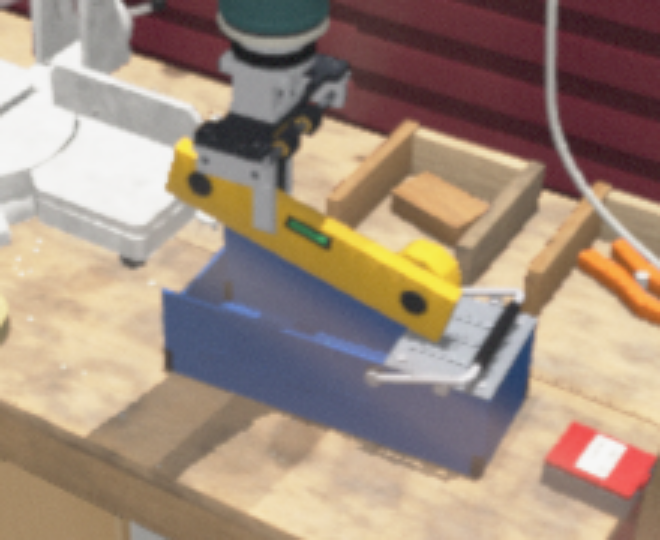

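The level is out at a tilt, with its right corner (435,338 in the crop) just over the cover, and the handle is home. I'll rest that corner on the cover and loosen the grip so the level rotates flat.

Emit:
step_arm:
  increments:
    - [[-1,0,0,0.2,0],[-1,0,0,0.2,0],[-1,0,0,0,0]]

```text
time_s: 16.48
position: [0.5439, 0.0169, 0.1954]
ee_rot: [0.0, 0.678, 0.735, 0.0]
force: [-0.4, 3.9, 1.4]
grip_width: 0.0198
finger_force: 55.0
```

Emit:
step_arm:
  increments:
    - [[-1,0,0,0,0],[-1,0,0,0,0],[-1,0,0,0.4,0],[-1,0,0,0.4,0],[-1,0,0,0.4,0],[-1,0,0,0.4,0],[-1,0,0,0,0]]
  squeeze: 12

```text
time_s: 17.35
position: [0.5434, 0.0164, 0.1788]
ee_rot: [-0.0, 0.678, 0.735, -0.0]
force: [-0.1, -0.1, -3.7]
grip_width: 0.02
finger_force: 12.0
```

```bash
python3 -c "
from bench import r
from h import *;tilt(r)"
```

```text
t 17.35 TCP box mm [-7.5 76.4] z 178.8 tool y in box deg 0.06 F [-0.1 -0.1 -3.7] w 20.0 ff 12.0 q [-0.58  0.38  0.61  1.88 -0.26  0.96  0.23]
tilt rad 0.158 n 27 yspan 50 180 TL [178.7 205.3] BL [187.8 148. ] TR [-117.5  158.1] BR [-108.4  100.9] cover corner perp below?  -67.6 wall perp 70.1 x -7.9
```

Emit:
step_arm:
  increments:
    - [[-1,0,0,0.4,0],[-1,0,0,0.4,0],[-1,0,0,0.4,0],[-1,0,0,0.4,0],[-1,0,0,0.4,0],[-1,0,0,0.4,0],[-1,0,0,0.4,0],[-1,0,0,0,0]]

```text
time_s: 18.4
position: [0.5435, 0.0165, 0.1508]
ee_rot: [-0.0, 0.678, 0.735, -0.0]
force: [0.3, 0.5, -4.9]
grip_width: 0.0199
finger_force: 12.0
```

```bash
python3 -c "
from bench import r
from h import *;tilt(r)"
```

```text
t 18.4 TCP box mm [-7.5 76.4] z 150.8 tool y in box deg 0.06 F [ 0.3  0.5 -4.9] w 19.9 ff 12.0 q [-0.56  0.42  0.59  1.91 -0.29  0.9   0.25]
tilt rad 0.006 n 27 yspan 55 185 TL [182.2 161. ] BL [182.5 103. ] TR [-117.8  159.3] BR [-117.5  101.3] cover corner perp below?  -61.6 wall perp 29.0 x -7.9
```

Flat. I'll squeeze to 60 N, lift, and move over the mouth.

Emit:
step_arm:
  increments:
    - [[-1,0,0,0,0],[-1,0,0,0,0],[-1,0,0,0,0],[-1,0,0,-0.4,0],[-1,0,0,-0.8,0],[-1,0,0,-1.5,0],[-1,0,0,-1.5,0],[-1,0,0,-1.5,0]]
  squeeze: 60

```text
time_s: 19.45
position: [0.5437, 0.0166, 0.2096]
ee_rot: [0.0, 0.678, 0.735, 0.0]
force: [0.1, 0.8, -4.1]
grip_width: 0.0197
finger_force: 60.0
```

Emit:
step_arm:
  increments:
    - [[-1,0,0,-1.5,0],[-1,0,0,-1.5,0],[-1,0,0,-1.5,0],[-1,0,0,-0.8,0],[-1,0.5,0,-0.2,0],[-1,1,0,0,0],[-1,0.5,0,0,0],[-1,0,0,0,0]]

```text
time_s: 20.45
position: [0.5418, 0.0371, 0.2628]
ee_rot: [-0.0, 0.678, 0.735, -0.0]
force: [-0.1, -0.1, -4.3]
grip_width: 0.0196
finger_force: 60.0
```

Emit:
step_arm:
  increments:
    - [[-1,0,0,0,0],[-1,0,0,0,0],[-1,0,0,0,0],[-1,0,0,0,0],[-1,0,0,0,0],[-1,0,0,0,0],[-1,0,0,0,0],[-1,0,0,0,0]]

```text
time_s: 21.45
position: [0.542, 0.0365, 0.2632]
ee_rot: [0.0, 0.678, 0.735, -0.0]
force: [-0.4, 0.1, -4.5]
grip_width: 0.0196
finger_force: 60.0
```

```bash
python3 -c "
from bench import r
from h import *;tilt(r)
c=r.camera('scene');cv2.imwrite('pics/s3.png',c['color'])"
```

```text
t 21.45 TCP box mm [-7.3 96.5] z 263.2 tool y in box deg 0.07 F [-0.4  0.1 -4.5] w 19.6 ff 60.0 q [-0.65  0.28  0.64  1.8  -0.18  1.13  0.13]
tilt rad 0.007 n 27 yspan 75 205 TL [202.3 273.5] BL [202.7 215.5] TR [-97.7 271.5] BR [-97.3 213.5] cover corner perp below?  -173.7 wall perp 141.2 x -7.8
```

View pics/s3.png

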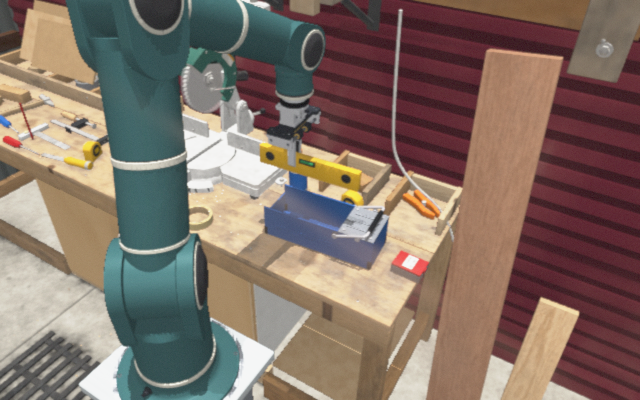

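The level is held flat about 11 cm above the rim (cols 260–362, row ~165). The handle is home over the cover (col 365, row 222), and the bystanders haven't moved.

```bash
python3 -c "
from bench import r
print(r.sign_off())"
```

```text
the job is handed in; nothing more can be done
None
```

The job is handed in at about 21 s: the handle is home over the cover, the spirit level is held still and level (0.007 rad tilt) about 11 cm above the mouth, and the bystanders were left untouched.

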